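# Load a filter plate and set the clamp's spring load

### The arm

A 6-joint arm with a two-finger parallel gripper is mounted at the origin on the work surface. World frame = base frame: x ahead of the robot, y to its left, z up, the work surface at z = 0. Lengths are in m, angles in rad, forces in N, time in s.
With the tool pointing down it reaches from about 0.325 to 0.775 m from the base axis. Payload 5.5 kg.
Tool frame: the origin (TCP) lies at the very end of the fingers, on their centre line; the grasp point (between the pads) lies 19 mm behind it; y points along the fingers, x is the direction in which the jaws open and shut, and the axes are right-handed (so a half turn about y gives the same grasp; the last joint's range is limited). The gripper opens to 85 mm and grips with 20 to 120 N. Pads are 22 mm wide; open, the fingers measure 114 mm over their backs; the gripper's body (76 mm by 85 mm) begins 54 mm behind the grasp point. The pads swing forward as they close: fully open they stand 13 mm farther back than shut.
Start: joints at [-1.277, 0.091, 1.231, -0, 1.82, -0.057], TCP at [0.206, -0.563, 0.231] pointing down, gripper open.
Joint ranges: [-2.87, 2.87], [-0.86, 2.18], [0.17, 2.46], [-1.51, 4.65], [0.06, 2.69], [-2.65, 2.65]. Speed limits (rad/s): [2.57, 2.57, 3.01, 3.14, 3.14, 3.14].

### API

Orientations are given as a rotation vector (axis times angle).
In Python, from rig import manip, viewer gives the robot as it stands. The module is installed in compiled form; this text tells all that it offers.
- The arm moves only by the tool play_rows, never from a script. Its argument "increments" is a list of rows, each a list of 5 numbers: the shift along the tool's x, y, z in m, then the turn about the tool's y in rad, then the closure, from 0 (fully open) to 1 (shut). A call has 1 to 5 rows; each row is the pose to reach, as a shift and turn from the pose measured when the call began, along the tool's axes at that moment; what a row does not reach only later rows make up. A row lasts 1/12 s, in which the tool goes at most 41.7 mm and 7.16 degrees, less where a joint would pass 70% of its speed; a pose out of reach is approached as far as the arm can. A call with a gripper value outside its range is refused whole. The fingers move at their own pace and stop on an object; the grip force is fixed at half the most. Time passes only in rows, so rows that repeat a pose let the fingers close. It gives the time, the measured TCP pose, the force and the opening at its end, in the units of the state.
- manip.state(): the state, without advancing time (a new reading comes with each control period).
- viewer.snapshot(name): name is "scene" or "top" or "wrist"; returns the picture (420x560x3 uint8, blue, green, red); there is no depth.
- viewer.camera_info(name): a dict with "vertical_fov" (degrees; the focal length in pixels is half the picture's height over the tangent of half this angle, whatever the lens; pixels are square), "cx", "cy" (the principal point, pixels), "D" ([k1, k2, p1, p2, k3] as OpenCV has them; the pictures are not rectified), "world_to_cam" (4x4, takes a point from world to camera coordinates); the wrist camera has in their place "T_tool_cam" (4x4, takes a point from camera to tool coordinates, whose origin is the TCP and whose axes are the tool frame's). Camera axes: x right, y down, z forward; pixel columns grow to the right and rows downward; lengths in m; the calibration is good to about 2 mm. A picture is of the moment at which its call begins: read the wrist's pose just before it. camera_info takes no time and is no camera call.
- manip.hand_in(): hands the job in, once; it reports no verdict.
The state is a dict: "time": time; "qpos": joint angles; "qvel": joint speeds; "effort": joint torques, N m; "ee_pos": TCP position; "orientation": TCP orientation; "ft_force": force on the tool from outside, world axes, zero at the start; "torque": the same for the moment, N m; "opening": finger opening in m.
Only numpy, scipy, OpenCV 4.12 (cv2) and the standard library are available. Lean on these libraries where they do the work, as an engineer would, in place of code of your own. Each camera call takes 0.05 s, during which the arm holds its last target.

### The job

Using the sliding pusher, push the bottom ceramic filter plate out of the stack until it is fully home under the clamp foot, then slide the pusher all the way back so that the rest of the stack drops. After that, turn the three-armed wheel (clockwise from above presses down) until the dial's needle stands in line with the marker tab. Do not shift the marker tab and do not push away or knock over the glassware and other things on the bench.

Things in the scene. Friction and masses are not known exactly. Their poses are not given: they have to be found in the camera images.
- station: Plate feeder and sprung clamp in one, fixed; position and yaw vary. Origin at table level under the centre of the stack of plates. z up, y the feed direction (pusher, stack, clamp in that order), x from the robot's side towards the dial. Bed 130 mm wide, its top 20 mm up, y -245 to 175 mm. Magazine walls round the stack to 86 mm up, |x| to 60, |y| to 45 mm; the gate passes one plate to +y.
- magazine_seat (a point): Centre of the bed's top under the stack, 20 mm above the table: where the bottom plate's underside centre lies at the start, and where the next plate lies after dropping.
- clamp_seat (a point): Centre of the bed's top under the clamp foot, 98 mm in station +y from magazine_seat: where the underside centre of the loaded plate must lie. Side rails (2 mm play) and an end stop 3 mm beyond guide it. Above: two columns at station x = +-78 mm carry a grey bridge, 44 mm wide in y, at height 105 to 120 mm.
- pusher (a joint): Slide of the flat steel pusher behind the bottom plate, m along station +y: 0 fully back (start), end stop 0.102; 5 mm of play before it meets the plate. The plate is home when the pusher is at its end stop. 2 to 10 N to move; stays where left. Blade 80 mm wide, 10 mm high; while forward it holds the stack up, fully back the stack drops.
- pusher_post (a point): Top centre of the upright post on the pusher's tail, 86 mm above the table; post 18 mm in diameter from 30 mm up, its top 10 mm a 24 mm black cap. At station y = -215 mm when the pusher is back, -113 mm at the end of the stroke; then 58 mm are free between post and magazine wall. Push it from either side.
- plate0: The bottom plate of the stack, the one to load. White ceramic filter plate 100 x 70 x 12 mm (station x, y, z), about 0.18 kg (varies). Origin: centre of its underside.
- plate1: Second plate from the bottom, the same; underside at 32 mm above the table at the start, must drop to 20 mm.
- plate2: Third plate, the same.
- plate3: Top plate, the same; its top is 68 mm above the table at the start.
- wheel (a joint): Turn of the three-armed wheel about its vertical axis, rad, clockwise from above, 0 to 6.5; starts at 0.2 to 2.0. Lowers the foot (56 mm disc) 4 mm per rad; it meets a loaded plate at about 3.5, then its spring (1.5 N/mm) is pressed in and the needle moves about 0.7 rad per rad. Takes 0.12 to 0.2 N m; stays where left.
- wheel_axis (a point): Point on the wheel's axis at 145 mm above the table (tops of the arms); 98 mm in +y of the station from its origin.
- wheel_peg (a point): Top centre of one of the wheel's three upright black pegs, 191 mm above the table. Pegs 18 mm in diameter, stand on the ends of the arms 55 mm from the axis, 120 degrees apart, free height 145 to 191 mm; between them nothing rises above 146 mm. Push them round from behind.
- needle (a joint): Angle of the dial's black needle, rad: 0 unloaded, growing as the spring is pressed (anticlockwise from above), 1.745 at the end of the scale.
- dial_centre (a point): Needle's pivot on the white dial table, at station x = 115, y = 98 mm. The table's top is 46 mm up, station x 100 to 250, y -37 to 233 mm.
- needle_tip (a point): Tip of the needle, 88 mm from dial_centre, 60 to 85 mm above the table (the needle sinks with the foot's screw). At 0 the needle points 50 degrees from station +x towards -y.
- marker (a joint): Angle of the marker, same zero and direction as the needle: the value the needle must be brought to. Between 0.8 and 1.35 rad. It turns if touched: leave it.
- marker_tip (a point): Inner end of the marker's blunt steel tab (30 x 18 x 10 mm, just outside the needle's circle on the dial table), 88 mm from the dial's centre, as the needle's tip.
- bottle: Grey plastic bottle, 70 mm in diameter, 200 mm high, beside the pusher on the dial side. Origin under its centre, as for the other bystanders.
- jar: Amber jar with white cap, 76 mm in diameter, 125 mm high, beside the pusher on the robot's side.
- beaker: Glass beaker, 72 mm in diameter, 100 mm high.
- cylinder: Glass measuring cylinder, foot 64 mm, tube 36 mm in diameter, 215 mm high, beyond the clamp.
- wrench: Steel wrench, 160 mm long, lying flat along its x.
- flask: Amber glass flask, 120 mm in diameter, 155 mm high, between the clamp and the robot.
- dish: White ceramic dish, 100 mm in diameter, 30 mm high.
Things that resemble listed ones, but are neither listed nor needed, are in the scene too. What is shaped like the plate3 but blue is not meant.

How it is judged:
On the way, in this order (a step that is already met when the one before it is completed fails the run):
1. the bottom plate lies home under the clamp foot (horizontal distance between plate0 and clamp_seat below 0.01 m and z of plate0 in the frame of station below 0.026 m), for 0.2 s.
2. the pusher is fully back and the rest of the stack has dropped (all of step 1 and value of joint pusher below 0.01 m and z of plate1 in the frame of station below 0.025 m and horizontal distance between plate1 and magazine_seat below 0.01 m), for 0.2 s.
3. the needle stands at the marker tab (all of step 1 and horizontal distance between needle_tip and marker_tip below 0.01 m), for 0.2 s.
At the end, for the whole second after the job is handed in: The plate that was at the bottom lies on the bed within 10 mm of the clamp seat; the pusher is back to within 10 mm; the other three plates lie in the magazine, dropped onto the bed; the needle's tip is within 10 mm of the marker's, and all is at rest (all of step 3 and value of joint pusher below 0.01 m and z of plate1 in the frame of station below 0.025 m and horizontal distance between each of plate1, plate2, plate3 and magazine_seat below 0.01 m and linear speed of each of plate0, plate1, plate2, plate3 below 0.02 m/s); the robot touches nothing.
It fails at once if the marker tab is shifted more than 8 mm (distance of marker_tip from where it was at the start of the episode above 0.008 m).
It fails at once if a bystander is moved more than 40 mm or knocked over (distance of any of bottle, jar, beaker, cylinder, wrench, flask, dish from where it was at the start of the episode above 0.04 m or angle between any of bottle, jar, beaker, cylinder, wrench, flask, dish's own z axis and vertical above 0.5 rad).
It also fails if it takes over 67 s, if anything falls off the work surface, if the arm or the gripper's body presses on something with over 40 N, if the wrist force passes 120 N, or if a joint passes its speed limit or range.

## Working session

There is one attempt and no reset: what is moved stays moved. The work goes in short steps, Python scripts to look and compute and a tool call to move; the robot and the scene stay as the last step left them, time stands still between calls to the robot, and variables do not carry over. Pictures are saved under pics/ and viewed, and the job is handed in when it is done.

Besides the shell and the picture viewer there is one more tool, called after ">>>" in YAML: its name, and indented under it one key for each argument. play_rows: Moves the arm, as the interface text tells. Its arguments: {"type":"object","properties":{"increments":{"type":"array","items":{"type":"array","items":{"type":"number"}}}},"required":["increments"]}

```bash
mkdir -p pics; ls
cat > h.py <<'E'
import numpy as np, cv2
from rig import manip, viewer
from scipy.spatial.transform import Rotation as R
def K(ci):
    f=210/np.tan(np.radians(ci["vertical_fov"])/2)
    return np.array([[f,0,ci["cx"]],[0,f,ci["cy"]],[0,0,1.]])
def T_c2w(name,st=None):
    ci=viewer.camera_info(name)
    if "world_to_cam" in ci: return ci,np.linalg.inv(np.array(ci["world_to_cam"]))
    T=np.eye(4);T[:3,:3]=R.from_rotvec(st["orientation"]).as_matrix();T[:3,3]=st["ee_pos"]
    return ci,T@np.array(ci["T_tool_cam"])
def ray(name,px,st=None):
    ci,T=T_c2w(name,st)
    p=cv2.undistortPoints(np.array(px,float).reshape(-1,1,2),K(ci),np.array(ci["D"],float)).reshape(-1,2)
    d=np.c_[p,np.ones(len(p))]@T[:3,:3].T
    return T[:3,3],d
def onplane(name,px,z,st=None):
    o,d=ray(name,px,st); return o+d*((z-o[2])/d[:,2:3])
def proj(name,P,st=None):
    ci,T=T_c2w(name,st); W=np.linalg.inv(T)
    P=np.array(P,float).reshape(-1,3)
    return cv2.projectPoints(P,cv2.Rodrigues(W[:3,:3])[0],W[:3,3],K(ci),np.array(ci["D"],float))[0].reshape(-1,2)
E
python3 - <<'E'
from h import *
print(manip.state())
for n in ["scene","top","wrist"]:
    im=viewer.snapshot(n); cv2.imwrite(f"pics/{n}0.png",im); print(n,viewer.camera_info(n))
E
```

```text
pics
{'time': 0.0, 'qpos': array([-1.27672050e+00,  9.18470554e-02,  1.23189163e+00,  3.49478652e-05,
        1.81981444e+00, -5.67047177e-02]), 'qvel': array([-1.56949637e-03, -1.38310347e-03, -2.79468915e-04, -1.11073886e-03,
        6.68323272e-04,  7.32768495e-05]), 'effort': array([-1.90123130e-03, -4.58734775e+01, -4.18024027e+01, -1.29884097e-05,
        1.17562461e-02, -9.70600070e-06]), 'ee_pos': array([ 0.20610098, -0.56318278,  0.2301547 ]), 'orientation': array([-1.35370687,  0.94811006, -0.94559825]), 'ft_force': array([-0.93811683,  0.63015424,  0.36449681]), 'torque': array([-0.03674027,  0.04721321, -0.02242991]), 'opening': 0.08541837568579252}
scene {'vertical_fov': 45.09879847079283, 'cx': 279.1948351504976, 'cy': 212.41748864761027, 'D': array([0.0420787, 0.       , 0.       , 0.       , 0.       ]), 'world_to_cam': array([[-0.64514141,  0.76386548, -0.01738102,  0.33481286],
       [ 0.4623983 ,  0.3722183 , -0.80476167, -0.17660613],
       [-0.60826012, -0.52722203, -0.59334354,  1.62625041],
       [ 0.        ,  0.        ,  0.        ,  1.        ]])}
top {'
[... 249 characters left out ...]
-0.99785532,  0.02766813, -0.05932313,  0.57763036],
       [ 0.05914365, -0.00726131, -0.99822307,  1.32096651],
       [ 0.        ,  0.        ,  0.        ,  1.        ]])}
wrist {'vertical_fov': 67.48287576510913, 'cx': 286.50386311176504, 'cy': 209.48023399848557, 'D': array([0.01825778, 0.        , 0.        , 0.        , 0.        ]), 'T_tool_cam': array([[ 9.99999957e-01, -1.27407534e-05, -2.91275910e-04,
         8.93603870e-04],
       [ 2.77934565e-04, -2.60124656e-01,  9.65575003e-01,
        -1.43332270e-01],
       [-8.80701988e-05, -9.65575043e-01, -2.60124641e-01,
         6.51938677e-02],
       [ 0.00000000e+00,  0.00000000e+00,  0.00000000e+00,
         1.00000000e+00]])}
```

View pics/scene0.png

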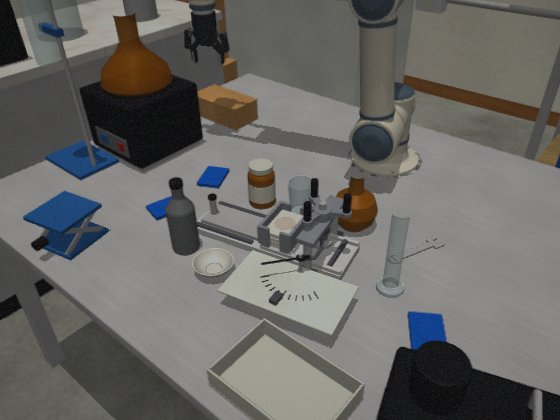

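View pics/top0.png

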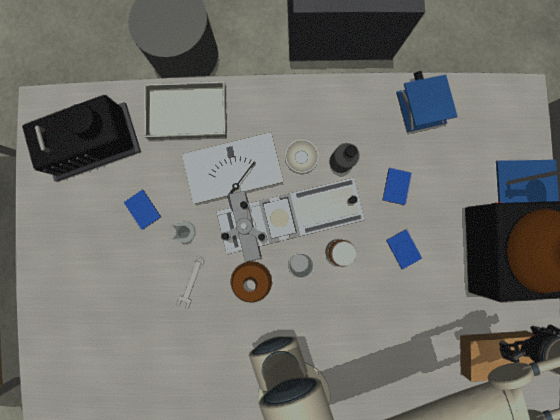

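View pics/wrist0.png

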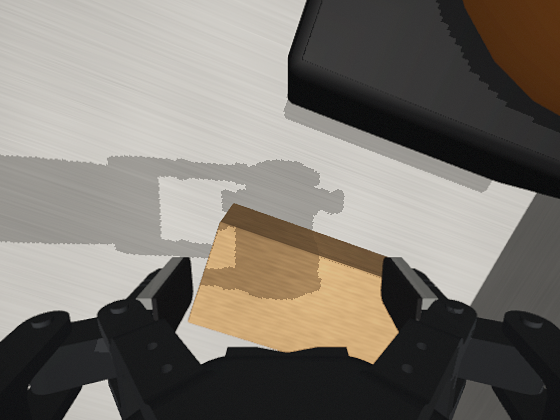

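Run:
```python
from h import *
im=cv2.imread("pics/top0.png"); c=im[125:275,170:380]; cv2.imwrite("pics/topz.png",cv2.resize(c,None,fx=3.8,fy=3.8,interpolation=cv2.INTER_CUBIC))
im=cv2.imread("pics/scene0.png"); c=im[150:310,150:360]; cv2.imwrite("pics/scz.png",cv2.resize(c,None,fx=3.7,fy=3.7,interpolation=cv2.INTER_CUBIC))
```

```text
(no output)
```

View pics/topz.png

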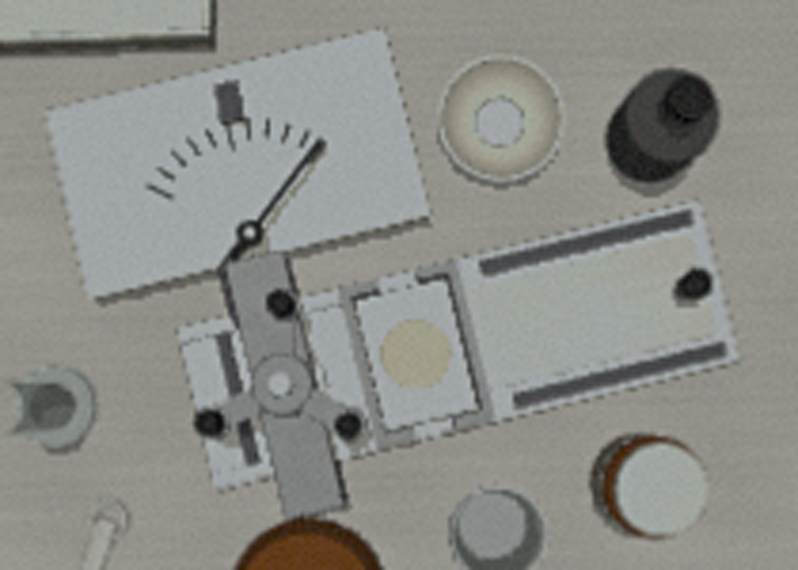

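View pics/scz.png

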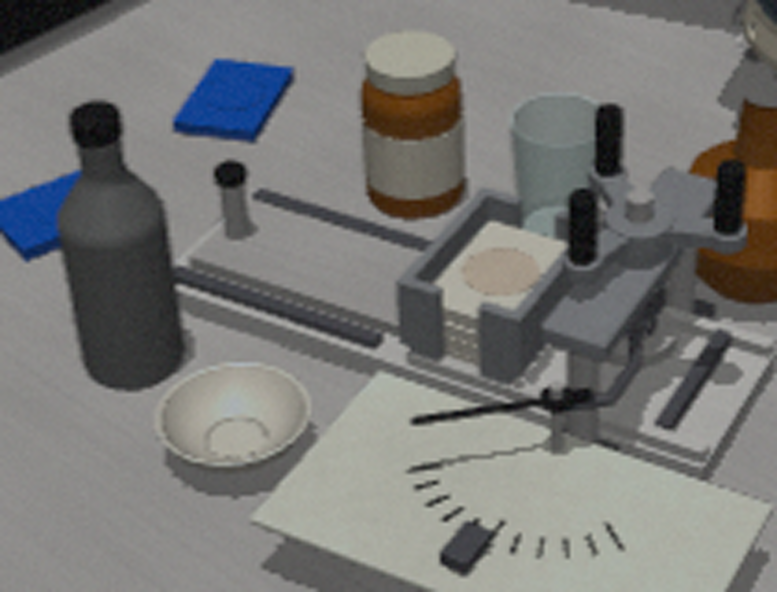

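Run:
```python
from h import *
def o(p): p=np.array(p,float); return np.array([170,125])+p/3.8-0.37
D=onplane("top",o([(50,110),(385,30),(430,220),(98,300)]),.046)[:,:2]
S=np.array([(.25,.233),(.25,-.037),(.1,-.037),(.1,.233)])
post=onplane("top",o([(693,282)]),.086)[0,:2]
pegs=onplane("top",o([(282,303),(210,423),(347,425)]),.191)[:,:2]
mk=onplane("top",o([(232,122)]),.056)[0,:2]
tip=onplane("top",o([(322,143)]),.075)[0,:2]; piv=onplane("top",o([(249,232)]),.075)[0,:2]
print("post",post,"pegs",pegs,"pegc",pegs.mean(0))
print(np.linalg.norm(pegs-pegs.mean(0),axis=1), np.linalg.norm(tip-piv))
P=np.vstack([D,post,pegs.mean(0)]); Q=np.vstack([S,[0,-.215],[0,.098]])
w=np.array([1,1,1,1,2,2.])[:,None]
mp=(P*w).sum(0)/w.sum(); mq=(Q*w).sum(0)/w.sum()
H=((Q-mq)*w).T@(P-mp); U,_,V=np.linalg.svd(H); Rm=(V.T@np.diag([1,np.linalg.det(V.T@U.T)])@U.T)
yaw=np.arctan2(Rm[1,0],Rm[0,0]); t=mp-Rm@mq
print("yaw",yaw,"t",t); print("resid",P-(Q@Rm.T+t))
st=lambda p:(p-t)@Rm
for n,p in [("mk",mk),("tip",tip),("piv",piv)]+[("peg",p) for p in pegs]: print(n,p,st(p))
for n,p in [("mk",mk),("tip",tip)]:
    d=st(p)-[.115,.098]; print(n,np.degrees(np.arctan2(d[1],d[0])),np.arctan2(d[1],d[0])+np.radians(50),np.linalg.norm(d))
for p in pegs:
    d=st(p)-[0,.098]; print(np.degrees(np.arctan2(d[1],d[0])))
```

```text
post [ 0.57881783 -0.17541557] pegs [[0.56573425 0.12191002]
 [0.48612302 0.17244409]
 [0.48230346 0.0801658 ]] pegc [0.51138691 0.12483997]
[0.05442626 0.05389264 0.05330693] 0.08605653580957247
yaw 0.21374279416319833 t [0.53171609 0.02983944]
resid [[ 0.00092175 -0.00391091]
 [-0.00185157  0.00065149]
 [-0.00310088  0.00215665]
 [ 0.00012141 -0.00706331]
 [ 0.00149616  0.00485241]
 [ 0.00045848 -0.00076937]]
mk [0.71221289 0.16554442] [0.205175   0.09433005]
tip [0.69128569 0.09675395] [0.17013225 0.03154405]
piv [0.62598234 0.15280036] [0.11820346 0.10016714]
peg [0.56573425 0.12191002] [0.05277395 0.0827595 ]
peg [0.48612302 0.17244409] [-0.01430639  0.14903067]
peg [0.48230346 0.0801658 ] [-0.03761301  0.05966248]
mk -2.330540892291246 0.831989014074316 0.09024964855252988
tip -50.320699151126014 -0.005597256095499881 0.08634789191853229
-16.1080931136806
105.66078169560619
-134.4534607494954
```

Run:
```python
from h import *
yaw=.2137;t=np.array([.5317,.0298]);Rm=np.array([[np.cos(yaw),-np.sin(yaw)],[np.sin(yaw),np.cos(yaw)]])
def o(p): p=np.array(p,float); return np.array([170,125])+p/3.8-0.37
for n,p,z in [("bottle",(690,97),.2),("jar",(660,487),.125),("beaker",(490,530),.1),("dish",(500,122),.03),("cyl base",(55,410),.01),("flask",(310,590),.155)]:
    w=onplane("top",o([p]),z)[0,:2]; print(n,w,(w-t)@Rm)
w=onplane("top",[(350,153)],.2)[0,:2]
print("hotplate",onplane("top",[(468,298),(468,207)],.12)[:,:2], onplane("top",[(250,285)],.155)[:,:2])
s=manip.state(); print(R.from_rotvec(s["orientation"]).as_matrix().round(3))
# refine: post from blob in scene & top
sc=[(150+231/3.7,150+172/3.7)]
print("post scene",onplane("scene",sc,.086))
sp=[(150+608/3.7,150+112/3.7),(150+583/3.7,150+197/3.7),(150+731/3.7,150+168/3.7)]
print("pegs scene",onplane("scene",sp,.191), onplane("scene",sp,.191).mean(0))
```

```text
bottle [ 0.69758473 -0.15848473] [ 0.12218045 -0.21918216]
jar [ 0.43066669 -0.13963783] [-0.13466899 -0.14415675]
beaker [ 0.40199249 -0.01873121] [-0.13704941 -0.01991926]
dish [ 0.71071316 -0.03980718] [ 0.16017904 -0.10598843]
cyl base [0.49721229 0.31335373] [0.02643206 0.28441777]
flask [0.36836281 0.10989721] [-0.14263496  0.11291532]
hotplate [[ 0.29225132 -0.4864001 ]
 [ 0.54498045 -0.49675547]] [[0.35503629 0.11344084]]
[[ 0.344 -0.     0.939]
 [-0.939  0.002  0.344]
 [-0.002 -1.     0.   ]]
post scene [[ 0.58098859 -0.17234512  0.086     ]]
pegs scene [[0.4861097  0.08324393 0.191     ]
 [0.56881534 0.12720446 0.191     ]
 [0.48966367 0.17787758 0.191     ]] [0.51486291 0.12944199 0.191     ]
```

```bash
cat >> h.py <<'E'
def go(target,yaw=None):
    """print tool-frame shift & turn to target world xyz, tool-x heading yaw"""
    s=manip.state(); M=R.from_rotvec(s["orientation"]).as_matrix()
    d=M.T@(np.array(target)-s["ee_pos"]); cur=np.arctan2(M[1,0],M[0,0])
    tr=0 if yaw is None else -((yaw-cur+np.pi)%(2*np.pi)-np.pi)
    print("t",round(s["time"],2),"ee",s["ee_pos"].round(4),"yaw",round(cur,3),"shift",d.round(4),"turn",round(tr,3),"F",s["ft_force"].round(1),"q1,q6",s["qpos"][[0,5]].round(3),"open",round(s["opening"],4))
E
python3 -c "
from h import *
go([.33,-.26,.27],-1.356)"
```

```text
t 0.15 ee [ 0.2061 -0.5632  0.2304] yaw -1.22 shift [-0.2423 -0.0392  0.2206] turn 0.136 F [ 1.3  0.4 -0. ] q1,q6 [-1.277 -0.057] open 0.0853
```

>>> play_rows:
  increments:
    - [-0.04,-0.01,0.04,0,0]
    - [-0.08,-0.02,0.07,0.03,0]
    - [-0.12,-0.03,0.1,0.06,0]
    - [-0.16,-0.04,0.14,0.1,0.2]
    - [-0.2,-0.04,0.17,0.13,0.4]

```text
time: 0.57
ee_pos: [0.2782, -0.3697, 0.2659]
orientation: [-1.304, 1.047, -1.046]
ft_force: [1.3, 0.4, 0.9]
opening: 0.0645
```

```bash
python3 -c "
from h import *
go([.58,-.174,.2],-1.356)"
```

```text
t 0.57 ee [ 0.2782 -0.3697  0.2659] yaw -1.353 shift [-0.1257  0.0662  0.3369] turn 0.003 F [1.3 0.4 0.9] q1,q6 [-1.     0.353] open 0.0645
```

>>> play_rows:
  increments:
    - [-0.015,0.005,0.04,0,0.45]
    - [-0.03,0.01,0.08,0,0.45]
    - [-0.045,0.02,0.12,0,0.45]
    - [-0.06,0.03,0.16,0,0.45]
    - [-0.075,0.04,0.2,0,0.45]

```text
time: 0.98
ee_pos: [0.4502, -0.2571, 0.2281]
orientation: [-1.304, 1.047, -1.047]
ft_force: [1.5, -0.9, -0.4]
opening: 0.047
```

```bash
python3 -c "
from h import *
go([.58,-.174,.16],-1.356)"
```

```text
t 0.98 ee [ 0.4502 -0.2571  0.2281] yaw -1.353 shift [-0.053   0.0682  0.1447] turn 0.003 F [ 1.5 -0.9 -0.4] q1,q6 [-0.585  0.768] open 0.047
```

>>> play_rows:
  increments:
    - [-0.014,0.017,0.036,0,0.45]
    - [-0.027,0.034,0.072,0,0.45]
    - [-0.04,0.05,0.108,0,0.45]
    - [-0.053,0.06,0.145,0,0.45]
    - [-0.053,0.068,0.145,0,0.45]

```text
time: 1.4
ee_pos: [0.5836, -0.1692, 0.1561]
orientation: [-1.305, 1.046, -1.039]
ft_force: [0.1, 0.3, -0.1]
opening: 0.047
```

```bash
python3 -c "
from h import *
go([.58,-.174,.05],-1.356)
s=manip.state()
im=viewer.snapshot('wrist'); cv2.imwrite('pics/w1.png',im)
cv2.imwrite('pics/t1.png',viewer.snapshot('scene'))
print(proj('wrist',[[.58,-.174,.086],[.578,-.176,.086]],s))
"
```

```text
t 1.4 ee [ 0.5836 -0.1692  0.1561] yaw -1.347 shift [ 0.0044  0.106  -0.0045] turn 0.009 F [ 0.1  0.3 -0.1] q1,q6 [-0.34   1.008] open 0.047
[[291.22447106 226.21865263]
 [293.31973865 229.40672247]]
```

View pics/w1.png

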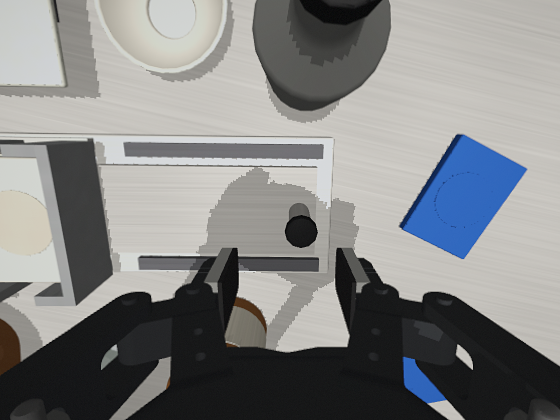

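View pics/t1.png

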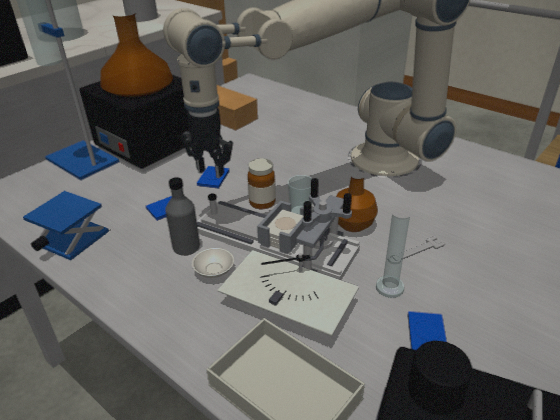

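```bash
python3 -c "
from h import *
s=manip.state()
print(onplane('wrist',[(301,231)],.086,s))
a=onplane('wrist',[(0,134),(333,138),(125,143),(323,146),(138,257),(318,258)],.022,s);print(a)
for i in (0,2,4): d=a[i]-a[i+1]; print(np.arctan2(-d[0],d[1]))
p=onplane('wrist',[(301,231)],.086,s)[0]
go([p[0],p[1],.053],-1.356)
"
```

```text
[[ 0.57402678 -0.18499172  0.086     ]]
[[ 0.58150053  0.0770022   0.022     ]
 [ 0.64120114 -0.19999754  0.022     ]
 [ 0.59754483 -0.0260326   0.022     ]
 [ 0.63278325 -0.19329692  0.022     ]
 [ 0.4932474  -0.04721692  0.022     ]
 [ 0.52991176 -0.21481291  0.022     ]]
0.21227875405039778
0.2076386433975234
0.2153732876545745
t 1.5 ee [ 0.58   -0.1723  0.1566] yaw -1.35 shift [ 0.0114  0.1036 -0.0082] turn 0.006 F [-1.4 -1.  -0.3] q1,q6 [-0.345  1.005] open 0.0468
```

```bash
python3 -c "
from h import *
s=manip.state()
im=viewer.snapshot('wrist'); cv2.imwrite('pics/w2.png',im)
m=(im.max(2)<45).astype(np.uint8); m[300:]=0; n,l,st,c=cv2.connectedComponentsWithStats(m)
for i in range(1,n):
  if st[i,4]>150: print(st[i],c[i],onplane('wrist',[c[i]],.086,s))
go([.58,-.174,.05],-1.356)
im=viewer.snapshot('top');cv2.imwrite('pics/t2.png',im[125:275,170:380].repeat(3,0).repeat(3,1))
"
```

```text
[305   0  56  11 411] [331.85888078   3.8053528 ] [[ 0.71668512 -0.1698709   0.086     ]]
[282 209  32  33 808] [297.46287129 224.76485149] [[ 0.57805068 -0.18144468  0.086     ]]
[ 171  248  145   52 1742] [216.63088404 280.19402985] [[ 0.52216896 -0.1322528   0.086     ]]
[ 335  248   69   52 1603] [360.30817218 282.05739239] [[ 0.54448332 -0.23768139  0.086     ]]
[115 292  36   8 216] [134.81018519 296.17592593] [[ 0.49543776 -0.07394208  0.086     ]]
[423 292  36   8 212] [438.18396226 296.22641509] [[ 0.54624162 -0.29811036  0.086     ]]
t 1.55 ee [ 0.5798 -0.1735  0.1587] yaw -1.352 shift [0.0007 0.1087 0.0004] turn 0.004 F [ 0.5 -0.1  0.2] q1,q6 [-0.347  1.004] open 0.047
```

View pics/t2.png

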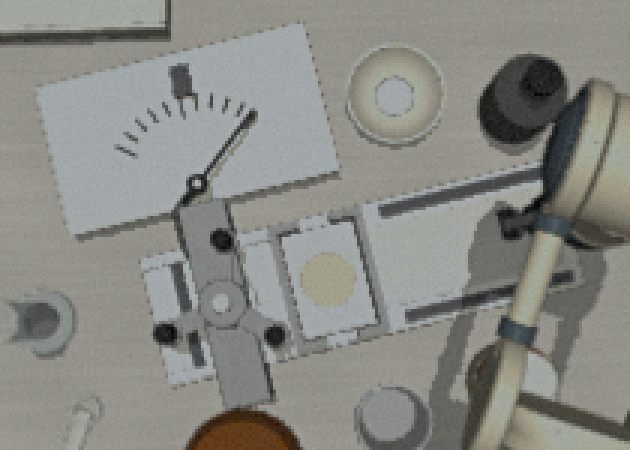

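>>> play_rows:
  increments:
    - [0.006,0.02,0,0.004,0.45]
    - [0.006,0.05,0,0.004,0.45]
    - [0.006,0.085,0,0.004,0.45]
    - [0.006,0.112,0,0.004,0.45]
    - [0.006,0.112,0,0.004,0.45]

```text
time: 2.02
ee_pos: [0.577, -0.1804, 0.0428]
orientation: [-1.305, 1.06, -1.045]
ft_force: [0.2, 0.9, -1.2]
opening: 0.0471
```

```bash
python3 -c "
from h import *
s=manip.state()
im=viewer.snapshot('wrist'); cv2.imwrite('pics/w3.png',im)
go([.5563,-.0803,.045],-1.356)
"
```

```text
t 2.07 ee [ 0.5785 -0.1807  0.0464] yaw -1.359 shift [-0.1029  0.0017 -0.0005] turn -0.003 F [ 0.3 -1.2 -0.3] q1,q6 [-0.359  1.   ] open 0.047
```

View pics/w3.png

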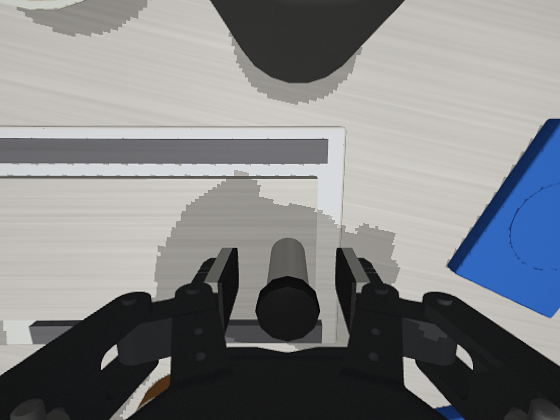

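>>> play_rows:
  increments:
    - [-0.01,0,0,0,0.45]
    - [-0.02,0,0,0,0.45]
    - [-0.03,0,0,0,0.45]
    - [-0.04,0,0,0,0.45]
    - [-0.05,0,0,0,0.45]

```text
time: 2.48
ee_pos: [0.5688, -0.1344, 0.0497]
orientation: [-1.306, 1.051, -1.056]
ft_force: [0.7, -13.2, -3.6]
opening: 0.0471
```

```bash
python3 -c "
from h import *
go([.5535,-.0675,.045],-1.356)
"
```

```text
t 2.48 ee [ 0.5688 -0.1344  0.0497] yaw -1.361 shift [-0.0687  0.0043 -0.001 ] turn -0.005 F [  0.7 -13.2  -3.6] q1,q6 [-0.287  1.074] open 0.0471
```

>>> play_rows:
  increments:
    - [-0.012,0.003,0,-0.004,0.45]
    - [-0.022,0.004,0,-0.004,0.45]
    - [-0.032,0.004,0,-0.004,0.45]
    - [-0.042,0.004,0,-0.004,0.45]
    - [-0.05,0.004,0,-0.004,0.45]

```text
time: 2.9
ee_pos: [0.5588, -0.0875, 0.0493]
orientation: [-1.309, 1.044, -1.06]
ft_force: [-4.2, -9.4, 1.8]
opening: 0.0471
```

```bash
python3 -c "
from h import *
go([.5535,-.0675,.045],-1.356)
"
```

```text
t 2.9 ee [ 0.5588 -0.0875  0.0493] yaw -1.358 shift [-0.0207  0.0041 -0.001 ] turn -0.002 F [-4.2 -9.4  1.8] q1,q6 [-0.209  1.15 ] open 0.0471
```

>>> play_rows:
  increments:
    - [-0.006,0.003,0,0,0.45]
    - [-0.012,0.004,0,0,0.45]
    - [-0.017,0.004,0,0,0.45]
    - [-0.021,0.004,0,0,0.45]
    - [-0.021,0.004,0,0,0.45]

```text
time: 3.32
ee_pos: [0.5553, -0.0697, 0.049]
orientation: [-1.311, 1.039, -1.069]
ft_force: [-2.0, -10.5, 2.4]
opening: 0.047
```

```bash
python3 -c "
from h import *
go([.5535,-.0675,.045],-1.356)
s=manip.state()
im=viewer.snapshot('wrist'); cv2.imwrite('pics/w4.png',im)
"
```

```text
t 3.32 ee [ 0.5553 -0.0697  0.049 ] yaw -1.36 shift [-0.0026  0.004  -0.0013] turn -0.004 F [ -2.  -10.5   2.4] q1,q6 [-0.176  1.185] open 0.047
```

View pics/w4.png

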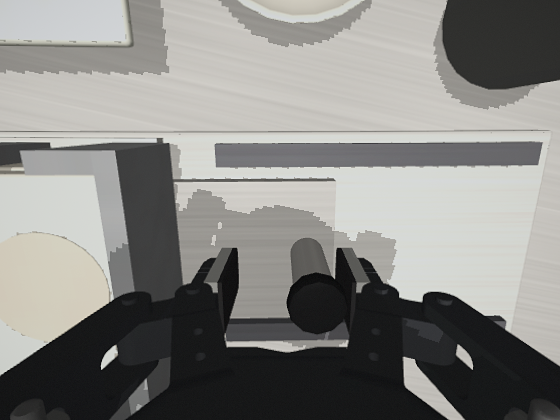

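>>> play_rows:
  increments:
    - [-0.003,0.002,0,0,0.45]
    - [-0.005,0.002,0,0,0.45]
    - [-0.007,0.002,0,0,0.45]
    - [-0.009,0.002,0,0,0.45]
    - [-0.009,0.002,0,0,0.45]

```text
time: 3.78
ee_pos: [0.5554, -0.0697, 0.0495]
orientation: [-1.317, 1.03, -1.087]
ft_force: [9.4, -33.8, -10.0]
opening: 0.0469
```

```bash
python3 -c "
from h import *
go([.5535,-.0675,.045],-1.356)
"
```

```text
t 3.78 ee [ 0.5554 -0.0697  0.0495] yaw -1.365 shift [-0.0027  0.0044 -0.0015] turn -0.009 F [  9.4 -33.8 -10. ] q1,q6 [-0.166  1.201] open 0.0469
```

>>> play_rows:
  increments:
    - [0.015,0.002,0,0,0.45]
    - [0.03,0.003,0,0,0.45]
    - [0.042,0.003,0,0,0.45]
    - [0.054,0.003,0,0,0.45]
    - [0.066,0.003,0,0,0.45]

```text
time: 4.2
ee_pos: [0.5697, -0.1322, 0.0508]
orientation: [-1.313, 1.029, -1.084]
ft_force: [-1.7, 8.8, 0.9]
opening: 0.0476
```

```bash
python3 -c "
from h import *
go([.5832,-.1975,.045],-1.356)
"
```

```text
t 4.2 ee [ 0.5697 -0.1322  0.0508] yaw -1.363 shift [ 0.0664  0.008  -0.0003] turn -0.007 F [-1.7  8.8  0.9] q1,q6 [-0.272  1.093] open 0.0476
```

>>> play_rows:
  increments:
    - [0.014,0.004,0,-0.006,0.45]
    - [0.028,0.006,0,-0.006,0.45]
    - [0.042,0.006,0,-0.006,0.45]
    - [0.054,0.006,0,-0.006,0.45]
    - [0.062,0.006,0,-0.006,0.45]

```text
time: 4.62
ee_pos: [0.5837, -0.1927, 0.0484]
orientation: [-1.313, 1.023, -1.079]
ft_force: [1.0, 9.4, 0.4]
opening: 0.0471
```

```bash
python3 -c "
from h import *
go([.5832,-.1975,.045],-1.356)
"
```

```text
t 4.62 ee [ 0.5837 -0.1927  0.0484] yaw -1.357 shift [ 0.0045  0.0035 -0.0015] turn -0.001 F [1.  9.4 0.4] q1,q6 [-0.363  0.995] open 0.0471
```

>>> play_rows:
  increments:
    - [0.004,0.002,0,0,0.45]
    - [0.007,0.002,0,0,0.45]
    - [0.01,0.002,0,0,0.45]
    - [0.012,0.002,0,0,0.45]
    - [0.012,0.002,0,0,0.45]

```text
time: 5.03
ee_pos: [0.5839, -0.1925, 0.0475]
orientation: [-1.304, 1.033, -1.056]
ft_force: [-17.2, 41.9, 15.1]
opening: 0.0467
```

```bash
python3 -c "
from h import *
go([.5832,-.1975,.045],-1.356)
"
```

```text
t 5.03 ee [ 0.5839 -0.1925  0.0475] yaw -1.35 shift [ 0.0047  0.0025 -0.0018] turn 0.006 F [-17.2  41.9  15.1] q1,q6 [-0.372  0.978] open 0.0467
```

>>> play_rows:
  increments:
    - [-0.012,0,0,0,0.45]
    - [-0.012,-0.03,0,0,0.3]
    - [-0.012,-0.07,0,0,0]
    - [-0.012,-0.11,0,0,0]
    - [-0.012,-0.15,0,0,0]

```text
time: 5.45
ee_pos: [0.5793, -0.1792, 0.2001]
orientation: [-1.304, 1.032, -1.057]
ft_force: [1.0, 0.5, 0.0]
opening: 0.0857
```

```bash
python3 -c "
from h import *
s=manip.state()
im=viewer.snapshot('scene');cv2.imwrite('pics/s5.png',cv2.resize(im[150:310,150:360],None,fx=3.7,fy=3.7,interpolation=cv2.INTER_CUBIC))
go([.513,.127,.24],-1.356)
"
```

```text
t 5.5 ee [ 0.5817 -0.1802  0.2111] yaw -1.35 shift [-0.3142 -0.0347  0.0011] turn 0.006 F [-1.6  0.7  7.3] q1,q6 [-0.354  0.995] open 0.0853
```

View pics/s5.png

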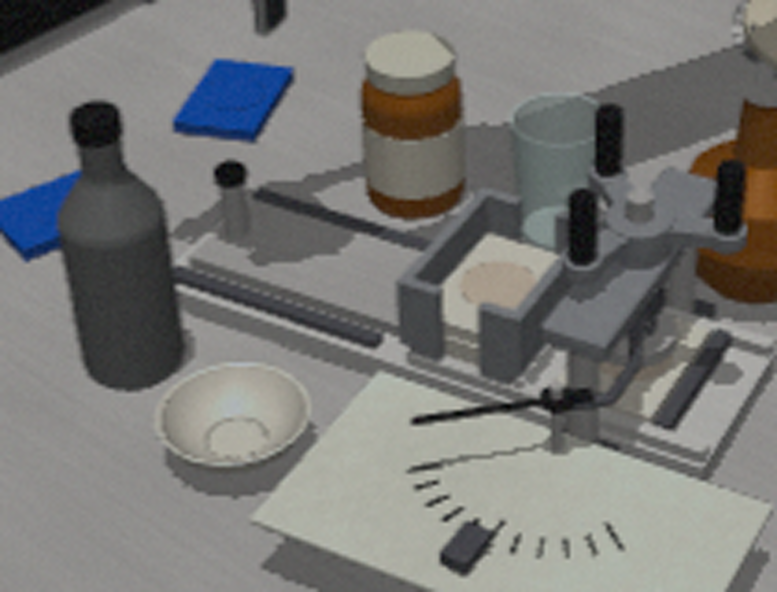

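>>> play_rows:
  increments:
    - [-0.03,-0.02,0,-0.12,0]
    - [-0.07,-0.04,0,-0.24,0]
    - [-0.11,-0.06,0,-0.36,0]
    - [-0.15,-0.06,0,-0.48,0]
    - [-0.19,-0.06,0,-0.6,0]

```text
time: 5.92
ee_pos: [0.5395, 0.0029, 0.2711]
orientation: [-1.492, 0.555, -0.61]
ft_force: [0.5, 0.5, -0.1]
opening: 0.0854
```

```bash
python3 -c "
from h import *
go([.513,.127,.27],2.566)
"
```

```text
t 5.92 ee [0.5395 0.0029 0.2711] yaw -0.745 shift [-0.1036 -0.0014  0.0733] turn 2.972 F [ 0.5  0.5 -0.1] q1,q6 [-0.05   0.691] open 0.0854
```

>>> play_rows:
  increments:
    - [-0.03,-0.002,0.02,-0.12,0]
    - [-0.06,-0.002,0.04,-0.24,0]
    - [-0.09,-0.002,0.06,-0.36,0]
    - [-0.104,-0.002,0.073,-0.48,0]
    - [-0.104,-0.002,0.073,-0.6,0]

```text
time: 6.33
ee_pos: [0.5116, 0.1309, 0.2716]
orientation: [-1.577, 0.078, -0.133]
ft_force: [-0.2, -0.7, 0.4]
opening: 0.0853
```

```bash
python3 -c "
from h import *
go([.513,.127,.27],2.566)
s=manip.state()
im=viewer.snapshot('wrist'); cv2.imwrite('pics/w6.png',im)
"
```

```text
t 6.33 ee [0.5116 0.1309 0.2716] yaw -0.134 shift [ 0.0018  0.0017 -0.0037] turn -2.7 F [-0.2 -0.7  0.4] q1,q6 [0.198 0.326] open 0.0853
```

View pics/w6.png

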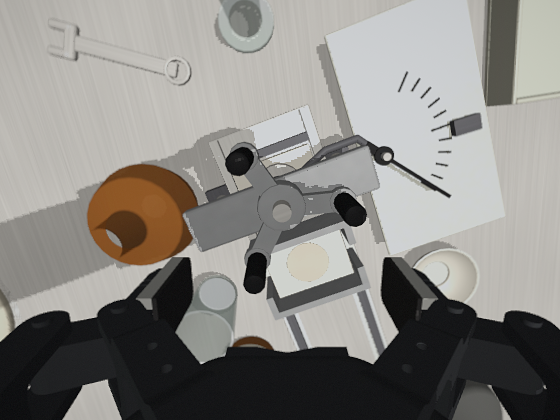

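>>> play_rows:
  increments:
    - [0,0,0,-0.12,0]
    - [0,0,0,-0.24,0]
    - [0,0,0,-0.36,0]
    - [0,0,0,-0.48,0]
    - [0,0,0,-0.6,0]

```text
time: 6.8
ee_pos: [0.5122, 0.1287, 0.2723]
orientation: [-1.559, -0.398, 0.348]
ft_force: [-0.4, -0.2, -0.6]
opening: 0.0855
```

>>> play_rows:
  increments:
    - [0,0,0,-0.12,0]
    - [0,0,0,-0.24,0]
    - [0,0,0,-0.36,0]
    - [0,0,0,-0.48,0]
    - [0,0,0,-0.6,0]

```text
time: 7.22
ee_pos: [0.5124, 0.1281, 0.2731]
orientation: [-1.434, -0.862, 0.821]
ft_force: [-0.2, 0.1, -0.3]
opening: 0.0852
```

>>> play_rows:
  increments:
    - [0,0,0,-0.12,0]
    - [0,0,0,-0.24,0]
    - [0,0,0,-0.36,0]
    - [0,0,0,-0.48,0]
    - [0,0,0,-0.6,0]

```text
time: 7.63
ee_pos: [0.5126, 0.1275, 0.2738]
orientation: [-1.195, -1.309, 1.282]
ft_force: [-0.0, -1.1, 0.4]
opening: 0.0853
```

```bash
python3 -c "
from h import *
go([.513,.127,.27],2.566)
"
```

```text
t 7.63 ee [0.5126 0.1275 0.2738] yaw 1.678 shift [-0.0005  0.0038 -0.0002] turn -0.888 F [-0.  -1.1  0.4] q1,q6 [ 0.192 -1.493] open 0.0853
```

>>> play_rows:
  increments:
    - [0,0,0,-0.12,0]
    - [0,0,0,-0.24,0]
    - [0,0,0,-0.36,0]
    - [0,0,0,-0.48,0]
    - [0,0,0,-0.6,0]

```text
time: 8.05
ee_pos: [0.5128, 0.1269, 0.2746]
orientation: [-0.83, -1.727, 1.718]
ft_force: [-0.7, 0.9, 0.3]
opening: 0.0855
```

>>> play_rows:
  increments:
    - [0,0,0,-0.12,0]
    - [0,0,0,-0.24,0]
    - [0,0,0,-0.28,0]
    - [0,0,0,-0.28,0]
    - [0,0,0,-0.28,0]

```text
time: 8.47
ee_pos: [0.5129, 0.1264, 0.2751]
orientation: [-0.616, -1.903, 1.904]
ft_force: [-0.3, 0.5, 1.0]
opening: 0.0854
```

```bash
python3 -c "
from h import *
s=manip.state()
im=viewer.snapshot('wrist'); cv2.imwrite('pics/w7.png',im)
m=(im.max(2)<45).astype(np.uint8); m[245:]=0; n,l,st,c=cv2.connectedComponentsWithStats(m)
for i in range(1,n):
  if st[i,4]>150: print(st[i],c[i])
go([.513,.127,.27],2.566)
"
```

```text
[   0   22   70   68 3180] [29.66540881 62.16886792]
[280 123  25  26 486] [291.78395062 135.0308642 ]
[338 217  29  28 564] [350.62588652 232.09397163]
[222 218  30  27 504] [238.43253968 232.12301587]
t 8.52 ee [0.5129 0.1265 0.2751] yaw 2.557 shift [ 0.0004  0.0051 -0.0004] turn -0.009 F [-0.5  0.1 -0.2] q1,q6 [ 0.191 -2.373] open 0.0858
```

View pics/w7.png

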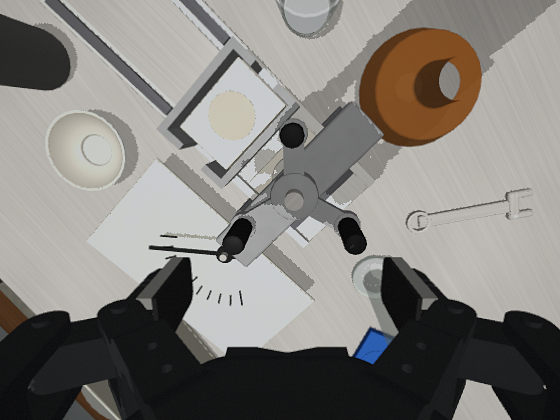

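```bash
python3 -c "
from h import *
s=manip.state()
im=cv2.imread('pics/w7.png')
cv2.imwrite('pics/w7z.png',cv2.resize(im[100:290,190:400],None,fx=3.5,fy=3.5,interpolation=cv2.INTER_CUBIC))
P=onplane('wrist',[(292,134),(354,242),(233,244)],.191,s);print(P,P.mean(0))
"
```

```text
[[0.48008875 0.07705514 0.191     ]
 [0.48456788 0.17027685 0.191     ]
 [0.56408395 0.12142539 0.191     ]] [0.50958019 0.12291913 0.191     ]
```

View pics/w7z.png

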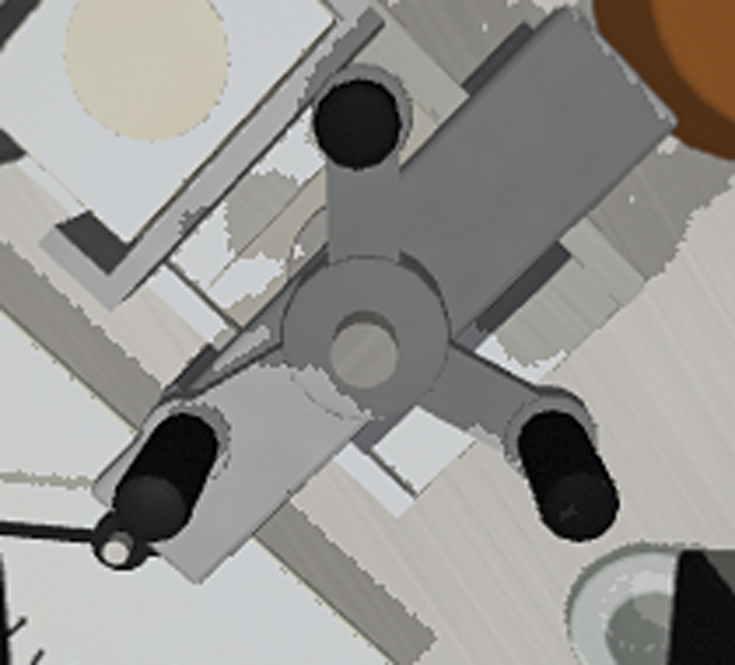

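>>> play_rows:
  increments:
    - [0.001,0.03,0.004,-0.01,0]
    - [0.001,0.05,0.004,-0.01,0]
    - [0.001,0.07,0.004,-0.01,0]
    - [0.001,0.085,0.004,-0.01,0]
    - [0.001,0.1,0.004,-0.01,0]

```text
time: 8.93
ee_pos: [0.5137, 0.1222, 0.1739]
orientation: [-0.608, -1.907, 1.91]
ft_force: [0.7, -1.1, 1.3]
opening: 0.0852
```

>>> play_rows:
  increments:
    - [0,0.01,0,0,0]
    - [0,0.02,0,0,0]
    - [0,0.03,0,0,0]
    - [0,0.03,0,0,0]

```text
time: 9.27
ee_pos: [0.5142, 0.1216, 0.1418]
orientation: [-0.606, -1.904, 1.91]
ft_force: [-0.3, 0.1, -0.1]
opening: 0.0852
```

```bash
python3 -c "
from h import *
go([.51,.1235,.142],2.566)
s=manip.state()
im=viewer.snapshot('wrist'); cv2.imwrite('pics/w8.png',im)
"
```

```text
t 9.27 ee [0.5142 0.1216 0.1418] yaw 2.563 shift [ 0.0045 -0.0004  0.0007] turn -0.003 F [-0.3  0.1 -0.1] q1,q6 [ 0.181 -2.384] open 0.0852
```

View pics/w8.png

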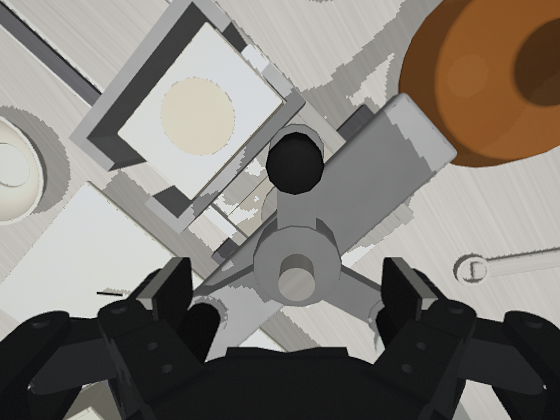

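>>> play_rows:
  increments:
    - [0.004,0,0.001,0.1,0]
    - [0.004,0,0.001,0.2,0]
    - [0.004,0,0.001,0.3,0]
    - [0.004,0,0.001,0.4,0]
    - [0.004,0,0.001,0.5,0]

```text
time: 9.73
ee_pos: [0.5105, 0.1228, 0.1438]
orientation: [-0.98, -1.576, 1.562]
ft_force: [-2.2, -1.2, -1.2]
opening: 0.0854
```

```bash
python3 -c "
from h import *
go([.51,.1235,.142],2.066)
"
```

```text
t 9.73 ee [0.5105 0.1228 0.1438] yaw 2.058 shift [0.0009 0.0017 0.0001] turn -0.008 F [-2.2 -1.2 -1.2] q1,q6 [ 0.185 -1.875] open 0.0854
```

>>> play_rows:
  increments:
    - [0,0,0,0.12,0]
    - [0,0,0,0.24,0]
    - [0,0,0,0.36,0]
    - [0,0,0,0.48,0]
    - [0,0,0,0.6,0]

```text
time: 10.15
ee_pos: [0.5099, 0.1227, 0.1442]
orientation: [-1.299, -1.143, 1.112]
ft_force: [-3.6, -0.9, -1.8]
opening: 0.0853
```

```bash
python3 -c "
from h import *
go([.51,.1235,.142],1.466)
cv2.imwrite('pics/w9.png',viewer.snapshot('wrist'))
"
```

```text
t 10.15 ee [0.5099 0.1227 0.1442] yaw 1.452 shift [0.0009 0.0022 0.0001] turn -0.014 F [-3.6 -0.9 -1.8] q1,q6 [ 0.185 -1.269] open 0.0853
```

View pics/w9.png

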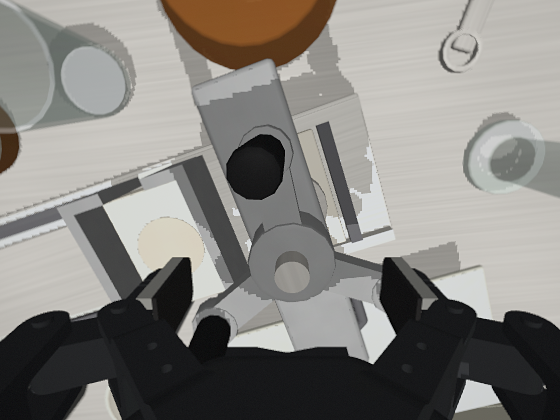

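>>> play_rows:
  increments:
    - [0,0.002,0,0.12,0]
    - [0,0.002,0,0.24,0]
    - [0,0.002,0,0.36,0]
    - [0,0.002,0,0.48,0]
    - [0,0.002,0,0.6,0]

```text
time: 10.62
ee_pos: [0.5097, 0.1229, 0.1427]
orientation: [-1.497, -0.683, 0.639]
ft_force: [-2.3, 1.2, -1.6]
opening: 0.0855
```

```bash
cat > look.py <<'E'
from h import *
import sys
n=sys.argv[1]
go([.51,.1235,.142])
im=viewer.snapshot('scene');a=cv2.resize(im[220:310,210:370],None,fx=4.5,fy=4.5,interpolation=cv2.INTER_CUBIC);cv2.imwrite(f'pics/s{n}.png',a)
E
python3 look.py 10
```

```text
t 10.62 ee [0.5097 0.1229 0.1427] yaw 0.843 shift [0.0006 0.0007 0.0002] turn 0 F [-2.3  1.2 -1.6] q1,q6 [ 0.185 -0.659] open 0.0855
```

View pics/s10.png

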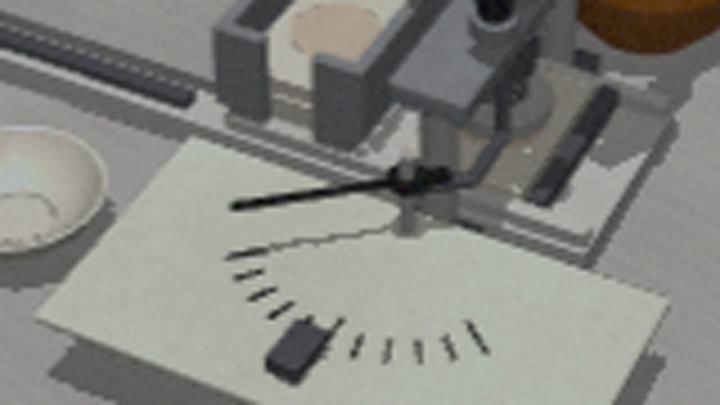

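>>> play_rows:
  increments:
    - [0,0,0,0.12,0]
    - [0,0,0,0.24,0]
    - [0,0,0,0.36,0]
    - [0,0,0,0.48,0]
    - [0,0,0,0.6,0]

```text
time: 11.08
ee_pos: [0.5089, 0.1236, 0.1425]
orientation: [-1.58, -0.211, 0.16]
ft_force: [-5.0, 3.3, -2.2]
opening: 0.0852
```

```bash
python3 look.py 11
```

```text
t 11.08 ee [0.5089 0.1236 0.1425] yaw 0.236 shift [ 0.001   0.0005 -0.0004] turn 0 F [-5.   3.3 -2.2] q1,q6 [ 0.186 -0.051] open 0.0852
```

View pics/s11.png

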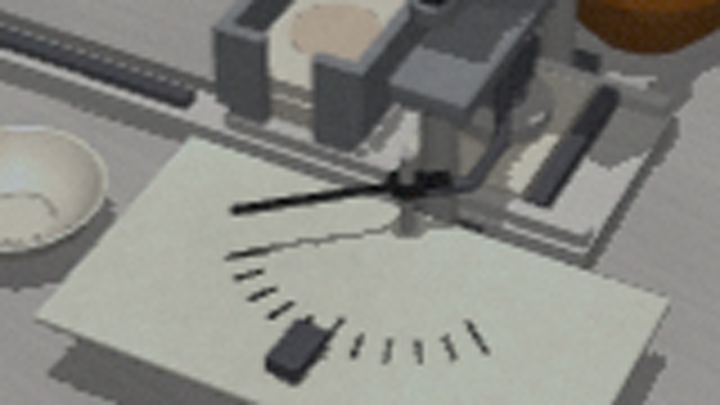

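>>> play_rows:
  increments:
    - [0.001,0,0,0.12,0]
    - [0.001,0,0,0.24,0]
    - [0.001,0,0,0.36,0]
    - [0.001,0,0,0.48,0]
    - [0.001,0,0,0.6,0]

```text
time: 11.55
ee_pos: [0.5091, 0.1253, 0.1425]
orientation: [-1.555, 0.263, -0.317]
ft_force: [-3.8, 6.8, -2.5]
opening: 0.0857
```

```bash
python3 look.py 12
```

```text
t 11.55 ee [0.5091 0.1253 0.1425] yaw -0.369 shift [ 0.0014  0.0005 -0.0014] turn 0 F [-3.8  6.8 -2.5] q1,q6 [0.187 0.555] open 0.0857
```

View pics/s12.png

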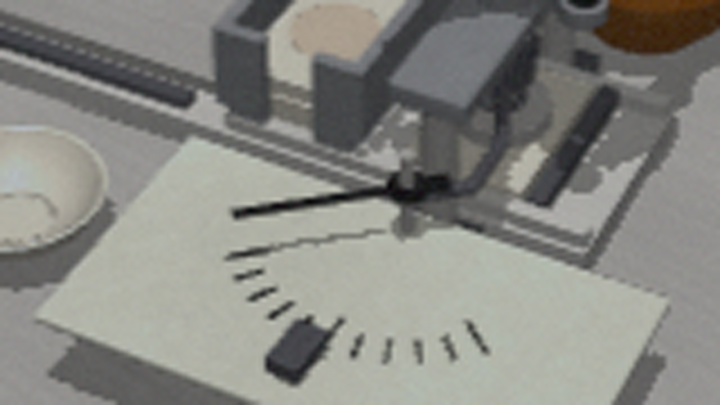

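>>> play_rows:
  increments:
    - [0.001,0,-0.001,0.12,0]
    - [0.001,0,-0.001,0.24,0]
    - [0.001,0,-0.001,0.36,0]
    - [0.001,0,-0.001,0.48,0]
    - [0.001,0,-0.001,0.6,0]

```text
time: 12.02
ee_pos: [0.51, 0.1264, 0.1432]
orientation: [-1.423, 0.731, -0.785]
ft_force: [0.9, 8.5, -0.9]
opening: 0.0854
```

```bash
python3 look.py 13
```

```text
t 12.02 ee [0.51   0.1264 0.1432] yaw -0.974 shift [ 0.0023  0.0012 -0.0017] turn 0 F [ 0.9  8.5 -0.9] q1,q6 [0.186 1.159] open 0.0854
```

View pics/s13.png

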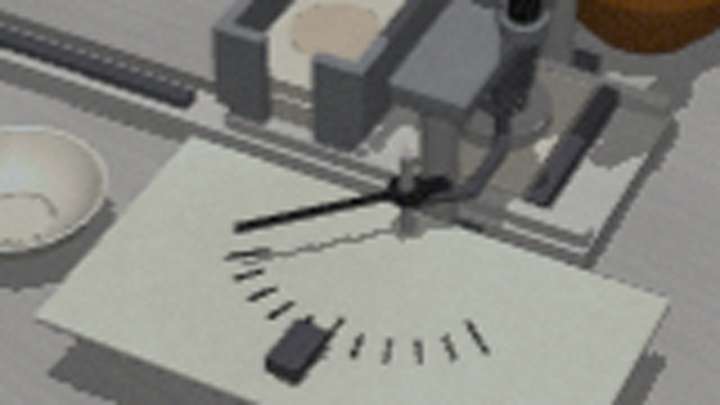

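>>> play_rows:
  increments:
    - [0.001,0,-0.001,0.12,0]
    - [0.001,0,-0.001,0.24,0]
    - [0.001,0,-0.001,0.36,0]
    - [0.001,0,-0.001,0.48,0]
    - [0.001,0,-0.001,0.6,0]

```text
time: 12.48
ee_pos: [0.5115, 0.127, 0.1446]
orientation: [-1.178, 1.185, -1.235]
ft_force: [4.5, 7.9, -2.4]
opening: 0.0852
```

```bash
python3 look.py 14; python3 -c "
from h import *
im=viewer.snapshot('top');cv2.imwrite('pics/t14.png',cv2.resize(im[120:220,170:300],None,fx=6,fy=6,interpolation=cv2.INTER_CUBIC))"
```

```text
t 12.48 ee [0.5115 0.127  0.1446] yaw -1.579 shift [ 0.0036  0.0026 -0.0015] turn 0 F [ 4.5  7.9 -2.4] q1,q6 [0.185 1.763] open 0.0852
```

View pics/s14.png

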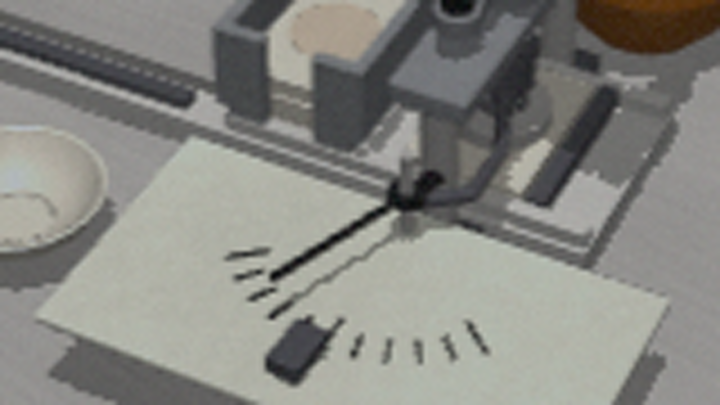

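View pics/t14.png

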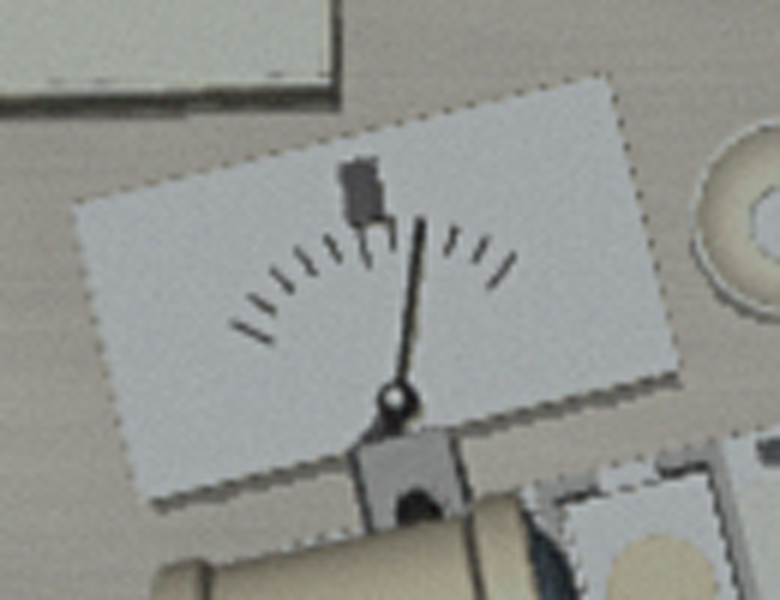

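```bash
cat > ang.py <<'E'
from h import *
def o(p): p=np.array(p,float); return np.array([170,120])+p/6-0.42
def run(tip,piv,mk,hn=.068):
    t=onplane("top",o([tip]),hn)[0,:2];p=onplane("top",o([piv]),hn)[0,:2];m=onplane("top",o([mk]),.053)[0,:2]
    a=lambda d:np.arctan2(d[1],d[0])
    print("needle",a(t-p)-.2137+np.radians(50),"len",np.linalg.norm(t-p),"marker",a(m-p)-.2137+np.radians(50),np.linalg.norm(m-p),"tipdist",np.linalg.norm(t-m))
E
python3 -c "
from ang import *
run((420,222),(398,398),(365,225))"
```

```text
needle 0.513633118603645 len 0.08488732381151387 marker 0.8364179726999628 0.0871344768610906 tipdist 0.027731484087744538
```

>>> play_rows:
  increments:
    - [0.002,0.001,-0.001,0.1,0]
    - [0.003,0.001,-0.001,0.2,0]
    - [0.003,0.001,-0.001,0.3,0]
    - [0.003,0.001,-0.001,0.4,0]
    - [0.003,0.001,-0.001,0.42,0]

```text
time: 13.0
ee_pos: [0.5133, 0.126, 0.1459]
orientation: [-0.934, 1.481, -1.524]
ft_force: [9.5, 9.2, -2.3]
opening: 0.0856
```

```bash
python3 look.py 15; python3 -c "
from h import *
im=viewer.snapshot('top');cv2.imwrite('pics/t15.png',cv2.resize(im[120:220,170:300],None,fx=6,fy=6,interpolation=cv2.INTER_CUBIC))"
```

```text
t 13.0 ee [0.5133 0.126  0.1459] yaw -1.993 shift [ 0.0038  0.0037 -0.0022] turn 0 F [ 9.5  9.2 -2.3] q1,q6 [0.18  2.173] open 0.0856
```

View pics/s15.png

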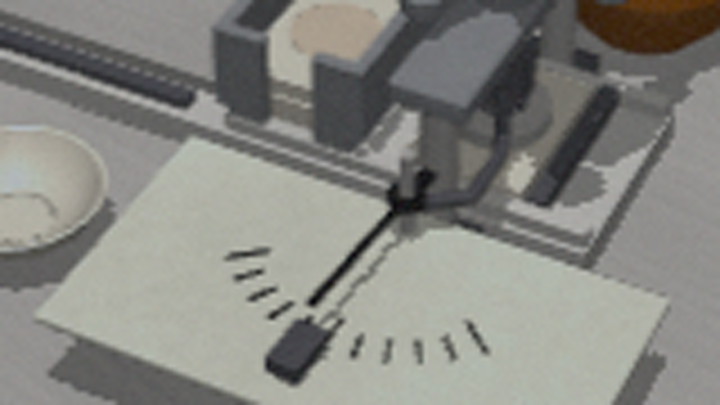

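View pics/t15.png

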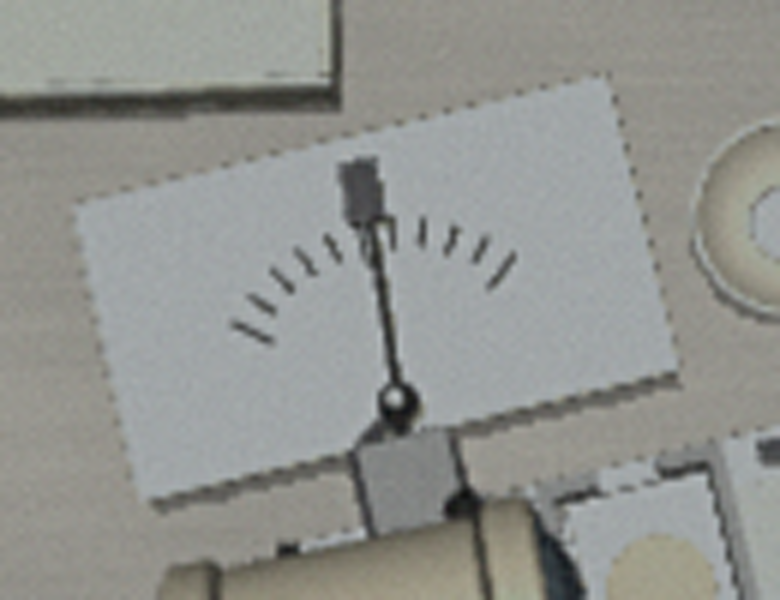

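>>> play_rows:
  increments:
    - [0.001,0.002,-0.001,0.03,0]
    - [0.001,0.002,-0.001,0.05,0]
    - [0.001,0.002,-0.001,0.05,0]

```text
time: 13.35
ee_pos: [0.514, 0.1262, 0.146]
orientation: [-0.901, 1.507, -1.552]
ft_force: [6.0, 4.1, 1.7]
opening: 0.0854
```

>>> play_rows:
  increments:
    - [0,0,0,-0.07,0]
    - [0,0,0,-0.14,0]
    - [0,0,0,-0.14,0]

```text
time: 13.6
ee_pos: [0.5144, 0.126, 0.1468]
orientation: [-0.992, 1.402, -1.454]
ft_force: [0.5, -0.2, 0.4]
opening: 0.0855
```

```bash
python3 look.py 16; python3 -c "
from h import *
im=viewer.snapshot('top');cv2.imwrite('pics/t16.png',cv2.resize(im[120:220,170:300],None,fx=6,fy=6,interpolation=cv2.INTER_CUBIC))"
```

```text
t 13.6 ee [0.5144 0.126  0.1468] yaw -1.888 shift [ 0.0039  0.0046 -0.0036] turn 0 F [ 0.5 -0.2  0.4] q1,q6 [0.18  2.068] open 0.0855
```

View pics/t16.png

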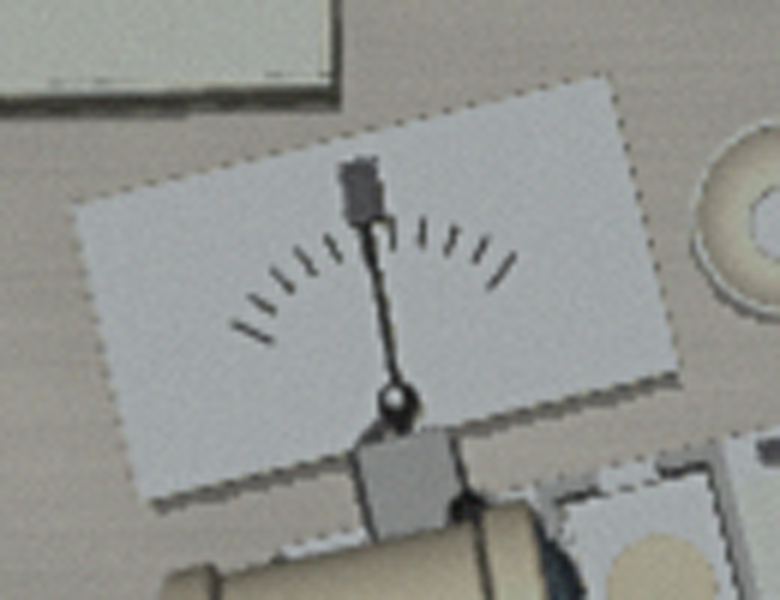

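Needle (tip ≈ 366,224) is aligned with the tab (365,225), and the force is zero. I lift the tool clear and check again.

>>> play_rows:
  increments:
    - [0,-0.02,0,0,0]
    - [0,-0.05,0,0,0]
    - [0,-0.09,0,0,0]
    - [0,-0.12,0,0,0]
    - [0,-0.14,0,0,0]

```text
time: 14.12
ee_pos: [0.5068, 0.1254, 0.2905]
orientation: [-0.984, 1.404, -1.459]
ft_force: [0.3, 0.8, -0.2]
opening: 0.0854
```

>>> play_rows:
  increments:
    - [0,-0.01,0,0,0]
    - [0,-0.01,0,0,0]
    - [0,-0.01,0,0,0]
    - [0,-0.01,0,0,0]

```text
time: 14.45
ee_pos: [0.506, 0.1253, 0.299]
orientation: [-0.986, 1.406, -1.459]
ft_force: [-0.8, 0.2, -0.1]
opening: 0.0853
```

```bash
python3 -c "
from h import *
go([.51,.12,.25])
im=viewer.snapshot('top');cv2.imwrite('pics/t17.png',cv2.resize(im[120:220,170:300],None,fx=6,fy=6,interpolation=cv2.INTER_CUBIC))
im=viewer.snapshot('scene');cv2.imwrite('pics/s17.png',cv2.resize(im[150:310,150:400],None,fx=3.2,fy=3.2,interpolation=cv2.INTER_CUBIC))
from ang import *
run((366,224),(398,398),(365,225))"
```

```text
t 14.45 ee [0.506  0.1253 0.299 ] yaw -1.895 shift [0.0048 0.0491 0.0029] turn 0 F [-0.8  0.2 -0.1] q1,q6 [0.181 2.075] open 0.0853
needle 0.8188097059650878 len 0.08486911058887639 marker 0.8364179726999628 0.0871344768610906 tipdist 0.002724823039898439
```

View pics/t17.png

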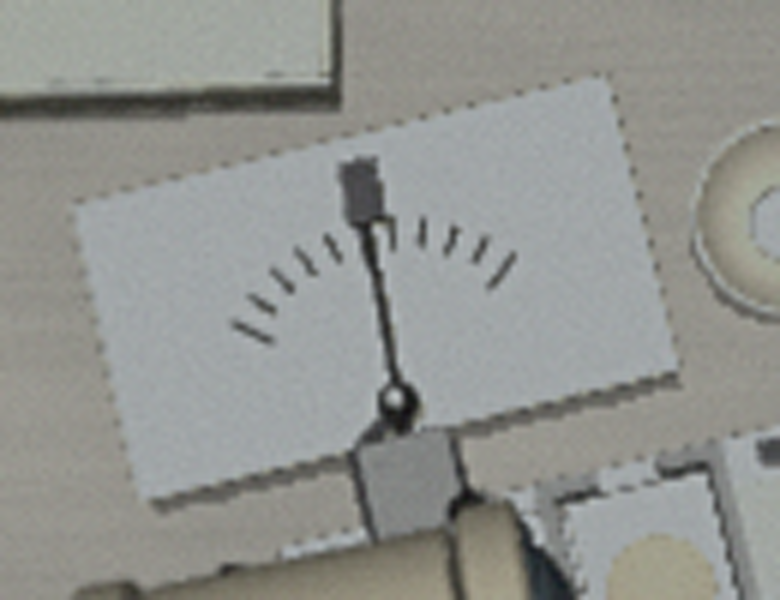

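View pics/s17.png

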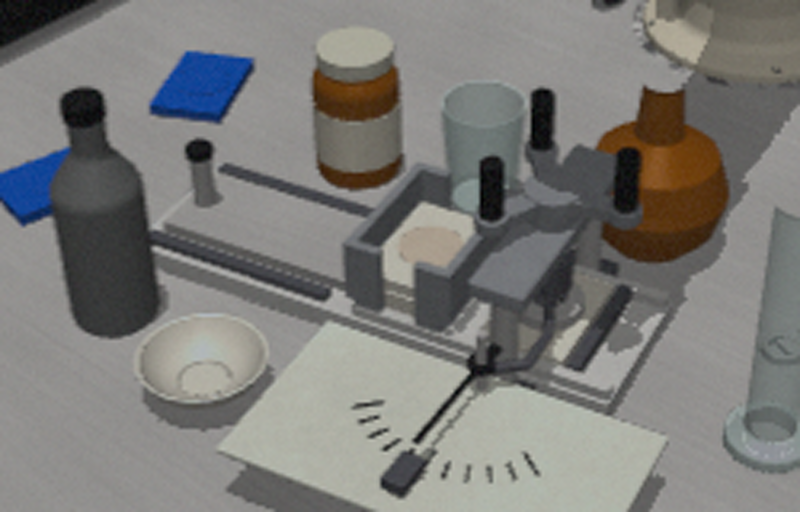

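Both views show the needle on the marker, the pusher back, the stack dropped and the bystanders where they were. I hand in now.

```bash
python3 -c "
from rig import manip
print(manip.hand_in())"
```

```text
the job is handed in; nothing more can be done
None
```

The job is done and handed in at about 14.5 s of the 67 s; `hand_in` gives no verdict, so the result is not confirmed.

**What I did:** I straddled the pusher post with the part-open fingers and pushed it to its end stop (about 34 N, no further movement). I then pulled it back to its rear stop (about 46 N). After that I turned the wheel about 4.5 rad clockwise by rotating the open gripper about the wheel's axis, backed off and lifted clear.

**Last checks:**
- **Needle:** its tip is about 3 mm from the marker tip in the top view (needle about 0.82 rad, marker about 0.84 rad). The scene view agrees by eye.
- **Pusher and plates:** the scene picture shows the pusher post back, the stack lowered by one plate and a plate under the foot. I judged these by eye and did not measure plate positions to the millimetre.
- **Marker and bystanders:** the marker tab is at the same pixels as before, and every bystander in the last scene picture stands where it was. The wrench was outside that crop, so I did not recheck it.
- **Robot:** the force on the tool is about zero and it is clear of everything.

**Disagreement:** the first post positions from the fixed cameras were 6–9 mm off the wrist camera's. I used the wrist camera's value.

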